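Load the melting scoop with sealing-wax beads and hold it level over the tealight

TASK

Wax seals are to be made: take the brass melting scoop by its wooden handle, use it to scoop at least three sealing-wax beads out of their wooden tray (do not touch the beads with the fingers), and carry them to the tealight. Finish while holding the loaded scoop level and still in the air, its bowl centred over the wick and its underside about 4 cm above the wick's tip, touching nothing but your grip; do not put it down or let go. Every bead must end in the scoop or in the tray, and the seal stamp and the eraser stay where they are.

Things in the scene. Friction and masses are not known exactly. Their poses are not given: they have to be found in the camera images.
- scoop_grip (a point): Melting scoop, loose, lying on the leather pad. Point: middle of its wooden handle, where it is best gripped, across its y axis. Scoop axes: x to the nose, y across, z up. Handle 13 mm wide, 15 mm high, 95 mm long, rising backwards at 0.34 rad. Point is 98 mm behind and 27 mm above the bowl point, 35 mm above the underside (on the pad, 4 mm above the desk). Scoop: 0.11 kg, balanced near the bowl's back.
- scoop_bowl (a point): Middle of the scoop's square brass bowl, 8 mm above its underside; axes as the scoop. Bowl 40 mm wide outside (y), walls 2 mm thick; back wall 28 mm behind this point, it and the sides 16 mm high. The floor is flat to 12 mm ahead of this point, then slopes up 0.32 rad to the open front edge.
- scoop_edge (a point): Underside of the scoop's front edge (1.5 mm thick, no wall above it), on the centre line: 29 mm ahead of the bowl point and 2 mm lower; axes as the scoop. With the nose dipped by 0.32 rad, the sloped front 18 mm of the floor lie flat on a surface.
- tray_floor (a point): Wooden bead tray, fixed: a straight trough. Point: on its floor (6 mm above the desk), on the centre line; x along the trough away from the robot, y across, z up. Floor from x = -66 to +46 mm, 50 mm wide (the scoop fits with 5 mm to spare each side). Side walls and far wall upright, 30 mm above the floor, 6 mm thick; the near end has only a 4 mm lip. Beads lie in one layer at x = -15 to +40 mm.
- tray_end (a point): Foot of the tray's upright far wall: on the floor at its inner face, on the centre line, 46 mm ahead of the floor point, same axes. Beads pushed against it by the scoop's edge climb into the scoop (5 to 15 N). With the edge 6 to 14 mm from the wall and the nose dipped 0.34 rad about five are in; the last row jams. Raise the nose, shift to each side wall to free beads perched on the rim, then lift.
- wick (a point): Unlit tealight in an aluminium cup (39 mm across) on a brass saucer (72 mm across), fixed to the desk, 20 mm high. Point: the tip of its wick, 27 mm above the desk; z up.
- bead_0_mid (a point): One of eight alike loose round sealing-wax beads, 14 mm across, about 10 g; point: its centre.
- bead_1_mid (a point): One of eight alike loose round sealing-wax beads, 14 mm across, about 10 g; point: its centre.
- bead_2_mid (a point): One of eight alike loose round sealing-wax beads, 14 mm across, about 10 g; point: its centre.
- bead_3_mid (a point): One of eight alike loose round sealing-wax beads, 14 mm across, about 10 g; point: its centre.
- bead_4_mid (a point): One of eight alike loose round sealing-wax beads, 14 mm across, about 10 g; point: its centre.
- bead_5_mid (a point): One of eight alike loose round sealing-wax beads, 14 mm across, about 10 g; point: its centre.
- bead_6_mid (a point): One of eight alike loose round sealing-wax beads, 14 mm across, about 10 g; point: its centre.
- bead_7_mid (a point): One of eight alike loose round sealing-wax beads, 14 mm across, about 10 g; point: its centre.
- seal_stamp: Bystander: seal stamp standing on the pad, brass die 25 mm across with a turned wooden handle, 84 mm high; origin under its middle.
- eraser: Bystander: eraser lying on the desk, 52 x 21 x 12 mm; origin under its middle.
There are look-alikes about, which are no part of the job. Of the things that look like the part that bears wick, take the one that is farthest from the robot's base at the start.

How it is judged:
By the outcome, as a careful person would: the job done as asked, in the order asked, and still so for the second after the job is handed in, while the arm keeps its last pose, push and grip.
It also fails if it takes over 54 s, if anything falls off the work surface, if the arm or the gripper's body presses on something with over 40 N, if the wrist force passes 120 N, or if a joint passes its speed limit or range.

ROBOT

A 6-joint arm with a two-finger parallel gripper is mounted at the origin on a cart in front of the work surface, level with it; the furniture and walls round the work are solid. World frame = base frame: x ahead of the robot, y to its left, z up, the work surface at z = 0. Lengths are in m, angles in rad, forces in N, time in s.
With the tool pointing down it reaches from about 0.4 to 0.825 m from the base axis. Payload 7 kg.
Tool frame: the origin (TCP) lies where the fingers leave the gripper's body, on its centre line; the fingertips stand 66 mm ahead of it and the grasp point (between the pads) lies 47 mm ahead of it; z points along the fingers, y is the direction in which the jaws open and shut (so a half turn about z gives the same grasp; the last joint's range is limited). The gripper opens to 88 mm and grips with 3 to 60 N. Pads are 19 mm wide; open, the fingers measure 130 mm over their backs; the gripper's body (78 mm by 193 mm) begins 47 mm behind the grasp point.
Start: joints at [-0.931, 0.359, 0.012, 0, -1.224, -0.288], TCP at [0.233, -0.634, 0.292] pointing down, gripper open.
Joint ranges: [-3.07, 3.07], [-1.43, 2.12], [-1.02, 1.25], [-3.03, 1.67], [-3.05, -0], [-3.03, 3.03]. Speed limits (rad/s): [2.39, 2.39, 3.01, 3.14, 3.14, 3.14].

INTERFACE

Orientations are given as [roll, pitch, yaw] about the fixed x, y, z axes, in that order (R = Rz(yaw) Ry(pitch) Rx(roll)).
In Python, from cell import telemetry, vision, arm gives the robot as it stands.
- The arm moves only by the tool drive_tool, never from a script. Its argument "commands" is one flat list of numbers, 7 for each row, row after row: the turn, a rotation vector about the world's x, y, z in degrees, then the shift along the world's x, y, z in mm, then the finger opening in mm, from 0 to 87.6. In form: [ax, ay, az, tx, ty, tz, fingers, ax, ay, az, tx, ty, tz, fingers, ...]. A call has 1 to 8 rows; each row is the pose to reach, as a shift and turn from the pose commanded when the call began; what a row does not reach only later rows make up. A row lasts 1/12 s, in which the tool goes at most 41.7 mm and 7.16 degrees, less where a joint would pass 70% of its speed; a pose out of reach is approached as far as the arm can. A call with a gripper value outside its range is refused whole. The fingers move at their own pace and stop on an object; "newtons" is the grip in N (left out, the last holds). Time passes only in rows, so rows that repeat a pose let the fingers close. It gives the time, the measured TCP pose, the force and the opening at its end, in the units of the state.
- telemetry.get_state(): the state, without advancing time (a new reading comes with each control period).
- vision.get_image(name): name is "scene" or "top" or "wrist"; returns a dict with "color" (400x640x3 uint8, red, green, blue), "z_map" (400x640 float32, m along the optical axis (not along the pixel's ray), 0 where there is no reading), "camera_matrix" (3x3 intrinsics, pixels), "dist" ([k1, k2, p1, p2, k3] as OpenCV has them; the pictures are not rectified), "camera_from_world" (4x4, takes a point from world to camera coordinates). Camera axes: x right, y up, looking along -z (the intrinsics and any distortion apply to the point x, -y, -z); pixel columns grow to the right and rows downward; lengths in m; the calibration is good to about 2 mm. A picture is of the moment at which its call begins.
- arm.job_done(): hands the job in, once; it reports no verdict.
The state is a dict: "clock": time; "q": joint angles; "qvel": joint speeds; "joint_torque": joint torques, N m; "position": TCP position; "tool_rot": TCP orientation; "ft_force": force on the tool from outside, world axes, zero at the start; "moment": the same for the moment, N m; "finger_gap": opening from 0.0 (shut) to 1.0 (fully open).
Only numpy, scipy, OpenCV 4.12 (cv2) and the standard library are available. Lean on these libraries where they do the work, as an engineer would, in place of code of your own. Each camera call takes 0.05 s, during which the arm holds its last target. There are 200 camera calls.

## Working session

There is one attempt and no reset: what is moved stays moved. The work goes in short steps, Python scripts to look and compute and a tool call to move; the robot and the scene stay as the last step left them, time stands still between calls to the robot, and variables do not carry over. Pictures are saved under pics/ and viewed, about 8 in all and at most 12, crops included, and the job is handed in when it is done.

Besides the shell and the picture viewer there is one more tool, called after "Call:" as name(argument=value, ...), one argument or row to a line, values as JSON. drive_tool: Moves the arm, as the interface text tells. Its arguments: {"type":"object","properties":{"commands":{"type":"array"},"newtons":{"type":"number"}},"required":["commands"]}

```bash
mkdir -p pics; ls; cat > h.py <<'E'
import numpy as np, cv2
from cell import telemetry, vision, arm
def grab(n):
    d=vision.get_image(n); np.savez(f'pics/{n}.npz',**{k:np.asarray(v) for k,v in d.items()}); return d
def load(n): return dict(np.load(f'pics/{n}.npz'))
def save(d,name): cv2.imwrite(f'pics/{name}.png',cv2.cvtColor(d['color'],cv2.COLOR_RGB2BGR))
def ray(d,uv):
    p=cv2.undistortPoints(np.array(uv,float).reshape(-1,1,2),d['camera_matrix'],d['dist']).reshape(-1,2)
    r=np.c_[p[:,0],-p[:,1],-np.ones(len(p))]
    T=np.linalg.inv(d['camera_from_world']); return T[:3,3], r@T[:3,:3].T
def onz(d,uv,z):
    o,r=ray(d,uv); return o+r*((z-o[2])/r[:,2])[:,None]
def depth(d,uv):
    o,r=ray(d,uv); uv=np.round(np.array(uv)).astype(int).reshape(-1,2)
    return o+r*d['z_map'][uv[:,1],uv[:,0]][:,None]
def cloud(d):
    v,u=np.mgrid[:400,:640]; P=depth(d,np.c_[u.ravel(),v.ravel()]); return P.reshape(400,640,3)
def proj(d,P):
    C=d['camera_from_world']; c=np.atleast_2d(P)@C[:3,:3].T+C[:3,3]
    return cv2.projectPoints((c*[1,-1,-1]).reshape(-1,1,3),np.zeros(3),np.zeros(3),d['camera_matrix'],d['dist'])[0].reshape(-1,2)
E
python3 - <<'E'
from h import *
for n in ['scene','top','wrist']:
    d=grab(n); save(d,n+'0'); T=np.linalg.inv(d['camera_from_world']); print(n,T[:3,3].round(3),-T[:3,2].round(2),(d['z_map']>0).mean(),d['dist'])
print(telemetry.get_state())
E
```

```text
pics
scene [-0.062  0.958  0.808] [ 0.43 -0.71 -0.55] 0.9560390625 [0.04712704 0.         0.         0.         0.        ]
top [ 0.433 -0.004  1.188] [ 0.06 -0.01 -1.  ] 0.99601171875 [-0.06761113  0.          0.          0.          0.        ]
wrist [ 0.157 -0.661  0.384] [ 0.28  0.1  -0.96] 0.99603125 [0.01291425 0.         0.         0.         0.        ]
{'clock': 0.15, 'q': array([-9.30904994e-01,  3.59247069e-01,  1.12953908e-02, -2.37583154e-04,
       -1.22409863e+00, -2.88093430e-01]), 'qvel': array([ 0.00026807, -0.00150289,  0.00252384,  0.00184064, -0.00161832,
       -0.00061081]), 'joint_torque': array([-1.26814932e-03, -5.83274603e+01,  2.93291795e+01,  7.00120077e+00,
        8.76765407e-03, -1.37140855e-04]), 'position': array([ 0.23247975, -0.63341324,  0.29143629]), 'tool_rot': array([ 3.14032689e+00, -1.42147791e-04, -2.78987553e+00]), 'ft_force': array([-0.39121267, -0.61387188, -0.25272824]), 'moment': array([ 0.04384671, -0.03024058, -0.03959311]), 'finger_gap': 1.0024365539638027}
```

View pics/top0.png

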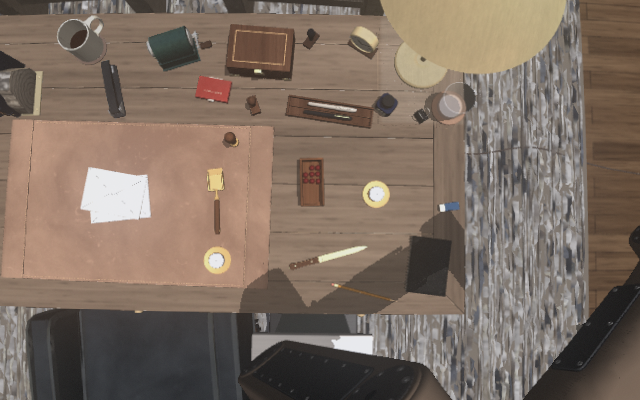

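View pics/scene0.png

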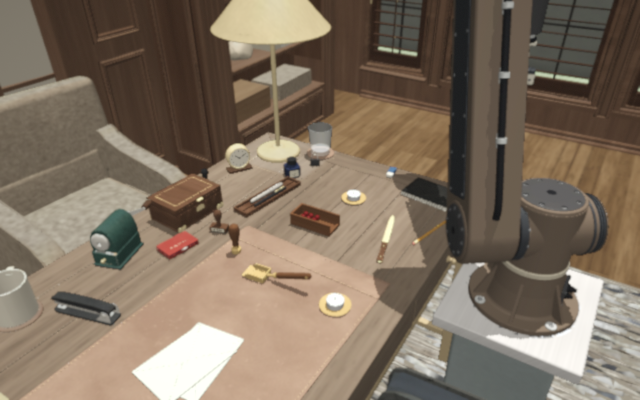

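The top view looks along the desk with image-up as +x and image-right as −y. It shows the scoop with its bowl at (216,180) and handle to (217,232), the tray at (311,183) with beads near its top (far) end, tealights at (376,194) and (217,260), the stamp at (230,140) and the eraser at (448,207). The scene view confirms this layout.

```bash
python3 - <<'E'
from h import *
d=load('top'); s=load('scene')
print(d['camera_matrix'][0,0], s['camera_matrix'][0,0], load('wrist')['camera_matrix'][0,0])
T=cloud(d); hsv=cv2.cvtColor(d['color'],cv2.COLOR_RGB2HSV)
def m(name,u0,v0,u1,v1,f):
    k=np.zeros((400,640),bool); k[v0:v1,u0:u1]=f(hsv[v0:v1,u0:u1].astype(int)); 
    P=T[k]; c=np.argwhere(k).mean(0)[::-1]; print(name,k.sum(),c.round(1),'med',np.median(P,0).round(4),'min',P.min(0).round(3),'max',P.max(0).round(3)); return k
gold=lambda h:(abs(h[...,0]-23)<6)&(h[...,1]>100)&(h[...,2]>140)
white=lambda h:(h[...,1]<40)&(h[...,2]>170)
dark=lambda h:(h[...,2]<115)
red=lambda h:((h[...,0]<6)|(h[...,0]>172))&(h[...,1]>150)
m('bowl',203,165,230,195,gold); k=m('handle',208,196,226,238,dark)
P=T[k]; 
for v in range(198,236,4):
    r=k[v]; 
    if r.any(): print(v,np.nonzero(r)[0].mean(),T[v][r].mean(0).round(3))
m('t1 white',360,178,394,212,white); m('t1 gold',360,178,394,212,gold)
m('t2 white',200,244,235,276,white); m('t2 gold',200,244,235,276,gold)
m('beads',298,155,326,210,red)
tr=T[150:215,290:332]; z=tr[...,2]
kk=z>0.028; P=tr[kk]; print('tray rim',P.min(0),P.max(0),np.median(P[:,2]))
print('desk z',np.median(T[215:230,300:330,2]),'pad',np.median(T[200:240,160:200,2]))
for p in [(376,194),(217,260)]: print(onz(d,[p],.02))
hs=cv2.cvtColor(s['color'],cv2.COLOR_RGB2HSV)
S=cloud(s)
# two-view: handle pix in scene
k=np.zeros((400,640),bool); k[264:285,272:316]=(hs[264:285,272:316,2]<115)
print('scene handle',k.sum(),np.median(S[k],0),S[k].min(0),S[k].max(0))
E
```

```text
448.84905146098544 503.54862761185217 280.0929553885504
bowl 126 [214.4 176.4] med [0.5722 0.2637 0.0094] min [0.517 0.239 0.001] max [0.587 0.283 0.025]
handle 117 [216.7 217.9] med [0.4515 0.247  0.0434] min [ 0.416 -0.004 -0.002] max [0.501 0.264 1.188]
202 218.5 [0.496 0.251 0.014]
206 216.5 [0.485 0.251 0.036]
210 216.5 [0.474 0.25  0.039]
214 216.5 [0.464 0.249 0.043]
218 216.5 [0.454 0.248 0.044]
222 216.5 [0.444 0.25  0.036]
226 216.5 [0.434 0.249 0.04 ]
230 216.33333333333334 [0.423 0.245 0.056]
t1 white 175 [376.4 193.6] med [ 0.5235 -0.162   0.02  ] min [ 0.433 -0.183  0.001] max [ 0.543 -0.004  1.188]
t1 gold 4 [370.  201.5] med [ 0.5028 -0.1478  0.0043] min [ 0.492 -0.153  0.002] max [ 0.519 -0.143  0.007]
t2 white 183 [215.7 260.1] med [0.3457 0.2515 0.0237] min [0.326 0.233 0.007] max [0.364 0.272 0.03 ]
t2 gold 195 [223.2 258.4] med [0.3529 0.2333 0.009 ] min [ 0.311 -0.004  0.003] max [0.433 0.263 1.188]<stdin>:7: RuntimeWarning: Mean of empty slice.
  ret = um.true_divide(
  return _methods._mean(a, axis=axis, dtype=dtype,
Traceback (most recent call last):
ValueError: zero-size array to reduction operation minimum which has no identity
```

Call:
drive_tool(
  commands=[0, 0, -5, 40, 20, 0, 87, 0, 0, -10, 80, 40, 0, 87, 0, 0, -15, 115, 60, 0, 87, 0, 0, -20, 150, 80, 0, 87, 0, 0, -20, 170, 115, 0, 87, 0, 0, -20, 180, 155, 0, 87, 0, 0, -20, 190, 195, 0, 87, 0, 0, -20, 200, 235, 0, 87],
)

```text
clock: 0.82
position: [0.4329, -0.3969, 0.2914]
tool_rot: [3.141, -0.001, -3.139]
ft_force: [0.9, 0.6, 0.9]
finger_gap: 0.989
```

Call:
drive_tool(
  commands=[0, 0, 0, 5, 40, 0, 87, 0, 0, 0, 10, 80, 0, 87, 0, 0, 0, 15, 120, 0, 87, 0, 0, 0, 20, 160, 0, 87, 0, 0, 0, 20, 200, 0, 87, 0, 0, 0, 20, 240, 0, 87, 0, 0, 0, 20, 280, 0, 87, 0, 0, 0, 20, 320, 0, 87],
)

```text
clock: 1.48
position: [0.4519, -0.0771, 0.2922]
tool_rot: [3.141, 0.0, -3.139]
ft_force: [0.7, -0.0, 0.2]
finger_gap: 0.994
```

Call:
drive_tool(
  commands=[0, 0, 0, 0, 40, 0, 87, 0, 0, 0, 0, 80, -10, 87, 0, 0, 0, 5, 120, -20, 87, 0, 0, 0, 5, 160, -30, 87, 0, 0, 0, 10, 200, -40, 87, 0, 0, 0, 10, 240, -50, 87, 0, 0, 0, 10, 280, -60, 87, 0, 0, 0, 10, 310, -70, 87],
)

```text
clock: 2.15
position: [0.4622, 0.234, 0.2217]
tool_rot: [3.141, 0.0, -3.138]
ft_force: [0.9, -0.6, 1.3]
finger_gap: 0.99
```

```bash
python3 - <<'E'
from h import *
d=grab('wrist'); save(d,'w1'); T=np.linalg.inv(d['camera_from_world']); print(T[:3,3],-T[:3,2],T[:3,0]); print(telemetry.get_state()['q'])
E
```

```text
[0.3815007  0.2336446  0.31450127] [ 0.2972042   0.00122657 -0.95481315] [-4.14761882e-03  9.99991399e-01 -6.42157453e-06]
[ 8.51609202e-01  1.65860999e-01 -4.29388977e-01 -4.42037795e-04
 -9.76094609e-01 -2.41723224e+00]
```

View pics/w1.png

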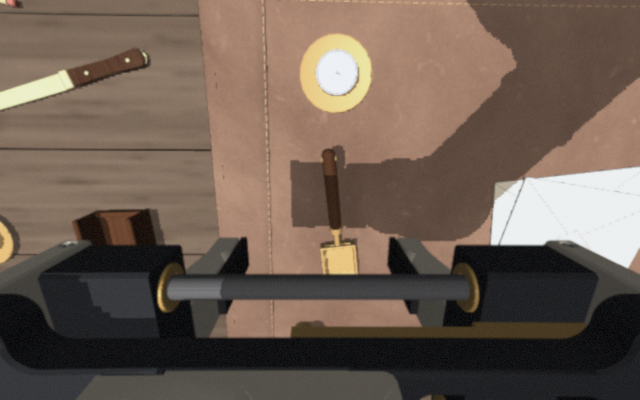

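The wrist picture (+y to the right, +x down) shows the scoop handle from (328,152) to (336,228) and the bowl at (340,258). The near tealight is at (337,72), the knife is at left, and the gripper hides the far part, so I tilt the camera forward for the second view.

Call:
drive_tool(
  commands=[0, -7, 0, -10, -30, 20, 87, 0, -14, 0, -20, -65, 40, 87, 0, -21, 0, -30, -90, 60, 87, 0, -25, 0, -30, -105, 80, 87, 0, -25, 0, -30, -105, 80, 87],
)

```text
clock: 2.62
position: [0.4304, 0.1228, 0.3035]
tool_rot: [3.142, 0.443, -3.138]
ft_force: [-0.2, 0.1, 0.3]
finger_gap: 0.991
```

```bash
cp pics/wrist.npz pics/w1.npz; python3 - <<'E'
from h import *
d=grab('wrist'); save(d,'w2'); T=np.linalg.inv(d['camera_from_world']); print(T[:3,3],-T[:3,2])
E
cp pics/wrist.npz pics/w2.npz
```

```text
[0.31785324 0.12233066 0.35286849] [ 0.67715265  0.00232982 -0.73583889]
```

View pics/w2.png

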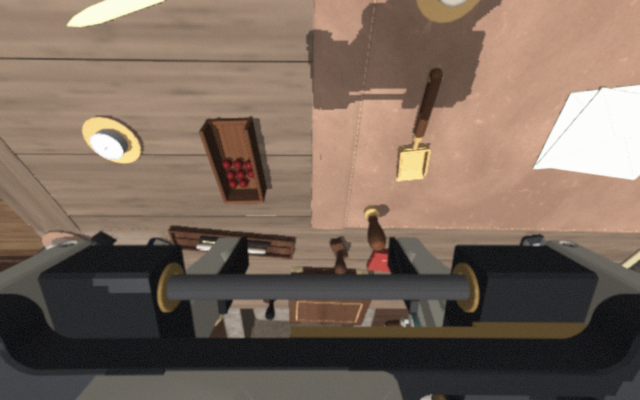

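This view shows everything: the scoop handle from (436,72) to (420,135), the bowl at (413,162), the tray with corners near (202,125), (250,118), (266,198) and (225,202), its beads at (238,172), and the target tealight at (110,140).

```bash
cat > meas.py <<'E'
from h import *
w1,w2,top=load('w1'),load('w2'),load('top')
def mask(d,box,f):
    u0,v0,u1,v1=box; h=cv2.cvtColor(d['color'],cv2.COLOR_RGB2HSV).astype(int); k=np.zeros((400,640),bool); k[v0:v1,u0:u1]=f(h[v0:v1,u0:u1])
    n,l,st,_=cv2.connectedComponentsWithStats(k.astype(np.uint8)); return l==1+np.argmax(st[1:,4]) if n>1 else k
gold=lambda h:(abs(h[...,0]-23)<7)&(h[...,1]>70)&(h[...,2]>120)
white=lambda h:(h[...,1]<45)&(h[...,2]>140)
dark=lambda h:(h[...,2]<90)&(h[...,1]>90)
def tri(dp):
    A=np.zeros((3,3));b=np.zeros(3)
    for d,p in dp:
        o,r=ray(d,[p]); r=r[0]/np.linalg.norm(r[0]); M=np.eye(3)-np.outer(r,r); A+=M;b+=M@o
    X=np.linalg.solve(A,b); return X,[np.linalg.norm(proj(d,X)[0]-p).round(2) for d,p in dp]
cen=lambda k:np.argwhere(k).mean(0)[::-1]
if __name__=='__main__':
    np.set_printoptions(precision=4,suppress=True)
    for n,d,box in (('w1',w1,(315,140,350,240)),('w2',w2,(405,62,448,140)),('top',top,(208,196,226,238))):
        k=mask(d,box,dark); P=cloud(d)[k]; P=P[(P[:,2]>.01)&(P[:,2]<.08)]
        A=np.polyfit(P[:,0],P[:,1],1); B=np.polyfit(P[:,0],P[:,2],1); print(n,'handle',k.sum(),cen(k),'x',P[:,0].min(),P[:,0].max(),'med',np.median(P,0),'dy/dx',A[0],'dz/dx',B[0])
    cs=[(w1,cen(mask(w1,(315,140,350,240),dark))),(w2,cen(mask(w2,(405,62,448,140),dark))),(top,cen(mask(top,(208,196,226,238),dark)))]
    print('tri handle',tri(cs[:2]),tri(cs))
    # bowl w2
    k=mask(w2,(390,138,440,190),gold); P=cloud(w2)[k]; print('bowl',k.sum(),P.min(0),P.max(0),np.median(P,0)); 
    c,_=cv2.findContours(k.astype(np.uint8),0,2); q=cv2.boxPoints(cv2.minAreaRect(max(c,key=len))); print(q); print(onz(w2,q,.018))
    # tealight
    for d,b in ((w2,(80,112,145,168)),(top,(360,178,394,212))):
        k=mask(d,b,white); c,_=cv2.findContours(k.astype(np.uint8),0,2); e=cv2.fitEllipse(max(c,key=len)); P=cloud(d)[k]; print('cup',e,onz(d,[e[0]],.02),np.median(P,0))
    # tray
    C=cloud(w2); box=np.zeros((400,640),bool); box[105:215,190:280]=1
    k=box&(C[...,2]>.03)&(C[...,2]<.042); P=C[k]; r=cv2.minAreaRect(P[:,:2].astype(np.float32)*1000); print('tray rim',k.sum(),np.median(P[:,2]),r,cv2.boxPoints(r))
    Ct=cloud(top); b=np.zeros((400,640),bool); b[145:220,285:335]=1; P=Ct[b&(Ct[...,2]>.028)&(Ct[...,2]<.045)]; r=cv2.minAreaRect(P[:,:2].astype(np.float32)*1000); print('top rim',len(P),np.median(P[:,2]),r)
    h=cv2.cvtColor(w2['color'],cv2.COLOR_RGB2HSV); k=box&((h[...,0]<7)|(h[...,0]>172))&(h[...,1]>190); print('beads',C[k].min(0),C[k].max(0),np.median(C[k],0))
    print('desk',np.median(C[60:100,100:180,2]),'pad',np.median(C[150:180,300:330,2]),np.median(C[40:60,520:560,2]))
E
python3 meas.py
```

```text
w1 handle 964 [332.1338 191.4149] x 0.4109788521028558 0.49928492491005355 med [0.4547 0.2481 0.0451] dy/dx 0.11127519769610973 dz/dx -0.31382602974663687
w2 handle 721 [429.3356  94.7628] x 0.41014440864469875 0.49379995834629475 med [0.436  0.2438 0.0506] dy/dx 0.07738280122584242 dz/dx -0.32259955432789494Traceback (most recent call last):
  File "meas.py", line 19, in <module>
    A=np.polyfit(P[:,0],P[:,1],1); B=np.polyfit(P[:,0],P[:,2],1); print(n,'handle',k.sum(),cen(k),'x',P[:,0].min(),P[:,0].max(),'med',np.median(P,0),'dy/dx',A[0],'dz/dx',B[0])
    raise TypeError("expected non-empty vector for x")
TypeError: expected non-empty vector for x
```

```bash
sed -i "s/,('top',top,(208,196,226,238)))/)/; s/,(top,cen(mask(top,(208,196,226,238),dark)))\]/,(top,cen(mask(top,(208,196,226,238),lambda h:h[...,2]<110)))]/" meas.py; python3 meas.py
```

```text
w1 handle 964 [332.1338 191.4149] x 0.4109788521028558 0.49928492491005355 med [0.4547 0.2481 0.0451] dy/dx 0.11127519769610973 dz/dx -0.31382602974663687
w2 handle 721 [429.3356  94.7628] x 0.41014440864469875 0.49379995834629475 med [0.436  0.2438 0.0506] dy/dx 0.07738280122584242 dz/dx -0.32259955432789494
tri handle (array([0.4527, 0.2512, 0.0268]), [np.float64(5.68), np.float64(5.75)]) (array([0.452, 0.249, 0.028]), [np.float64(5.69), np.float64(6.43), np.float64(1.48)])
bowl 1023 [0.3179 0.1223 0.0026] [0.5907 0.2898 0.3529] [0.5519 0.2615 0.0092]
[[395.9056 179.991 ]
 [400.0944 136.009 ]
 [431.2404 138.9753]
 [427.0517 182.9573]]
[[0.579  0.2413 0.018 ]
 [0.5051 0.2325 0.018 ]
 [0.5094 0.2751 0.018 ]
 [0.5846 0.2897 0.018 ]]
cup ((106.07579040527344, 145.91412353515625), (21.224105834960938, 36.056732177734375), 121.17398834228516) [[ 0.5211 -0.1634  0.02  ]] [ 0.5205 -0.1625  0.0205]
cup ((376.2696228027344, 193.621337890625), (14.591113090515137, 14.814868927001953), 148.86502075195312) [[ 0.5241 -0.1623  0.02  ]] [ 0.5233 -0.1616  0.0197]
tray rim 970 0.03548051573732061 ((549.501708984375, 6.938131332397461), (124.19648742675781, 61.892608642578125), 2.1886684894561768) [[486.2669  35.4903]
 [488.6306 -26.3571]
 [612.7365 -21.6141]
 [610.3728  40.2334]]
top rim 284 0.03585240067804463 ((552.3248901367188, 6.211423873901367), (122.82282257080078, 62.023128509521484), 0.9102750420570374)
beads [ 0.5477 -0.0082  0.012 ] [0.586  0.0232 0.0205] [0.5668 0.007  0.0158]
desk -0.0002573946259453175 pad 0.006507158895267207 0.00390802448760072
```

```bash
python3 - <<'E'
from meas import *
np.set_printoptions(precision=4,suppress=True)
for n,d,b in (('w2',w2,(190,105,280,215)),('top',top,(285,145,335,220))):
    C=cloud(d); k=np.zeros((400,640),bool); k[b[1]:b[3],b[0]:b[2]]=1
    P=C[k&(C[...,2]>.033)&(C[...,2]<.040)]
    for nm,s in (('L',P[P[:,1]>.025]),('R',P[P[:,1]<-.012])):
        s=s[(s[:,0]>.5)&(s[:,0]<.6)]; f=np.polyfit(s[:,0]-.55,s[:,1],1); print(n,nm,len(s),f, s[:,1].min(),s[:,1].max())
    s=P[(P[:,1]<.025)&(P[:,1]>-.012)&(P[:,0]>.58)]; f=np.polyfit(s[:,1],s[:,0],1); print(n,'far',f,np.percentile(s[:,0],[2,98]))
# handle bins
for n,d,b in (('w1',w1,(315,140,350,240)),('w2',w2,(405,62,448,140))):
    P=cloud(d)[mask(d,b,dark)]; P=P[(P[:,2]>.012)&(P[:,2]<.07)]
    for x in np.arange(.415,.5,.015):
        s=P[abs(P[:,0]-x)<.006]; 
        if len(s): print(n,round(x,3),len(s),s[:,1].min(),s[:,1].max(),s[:,2].max())
C=cloud(w2)[138:190,390:440].reshape(-1,3); P=C[(C[:,2]>.014)&(C[:,2]<.028)]
for x in np.arange(.515,.6,.01):
    s=P[(abs(P[:,0]-x)<.005)]; 
    if len(s)>2: print('bowl',round(x,3),len(s),s[:,1].min(),s[:,1].max(),s[:,2].max())
E
```

```text
w2 L 266 [0.0382 0.0353] 0.030426789963373238 0.039589928886323345
w2 R 281 [ 0.0352 -0.0203] -0.025027256172848303 -0.01641313486004027
w2 far [-0.0719  0.6079] [0.6044 0.6113]
top L 77 [0.0478 0.035 ] 0.03104957585833398 0.037979924168571585
top R 73 [ 0.0277 -0.021 ] -0.02545938137082453 -0.016502687974334945
top far [-0.037   0.6106] [0.6074 0.6131]
w1 0.415 85 0.23770607464729782 0.24983178312588708 0.05884273376408028
w1 0.43 105 0.2378187637789918 0.2515261408616374 0.05708253616858011
w1 0.445 144 0.2399392360917548 0.25309128582863144 0.05338089300578752
w1 0.46 129 0.24132340343065634 0.2548500592225387 0.047405022348734505
w1 0.475 120 0.24367422028085012 0.25659417644334265 0.04228904863263838
w1 0.49 112 0.2451435818932196 0.25846671982211034 0.03697199099334331
w2 0.415 172 0.23652701684570054 0.2485725716460373 0.0609005175966294
w2 0.43 137 0.23774605470998567 0.25057871745397525 0.057996799103305074
w2 0.445 119 0.24023863087795627 0.25282526578735337 0.053350086768253535
w2 0.46 91 0.2420451590154611 0.2523206553982464 0.048477114586680026
w2 0.475 33 0.24374512759214045 0.2521487597355211 0.04234512704434201
w2 0.49 16 0.24461731405065146 0.24651456602047495 0.033350330500329206
bowl 0.515 24 0.2513491725357041 0.25717631990002954 0.023255018200228406
bowl 0.525 162 0.23631888291636582 0.27758264999869553 0.022776358362488647
bowl 0.535 46 0.23673400489775814 0.27897914312427186 0.023381782078834734
bowl 0.545 37 0.2375382494288125 0.2793198780005517 0.02340700580434396
bowl 0.555 36 0.23931343575364222 0.279855231414336 0.022828638779229027
bowl 0.565 26 0.24014181346535493 0.2809502889385297 0.022628731240107613
bowl 0.575 7 0.2417322164924236 0.24325025638647643 0.01922938201688701
```

Call:
drive_tool(
  commands=[0, 7, 0, 5, 30, -35, 60, 0, 14, 0, 10, 60, -70, 50, 0, 21, 0, 15, 90, -105, 50, 0, 25, 0, 20, 120, -135, 50, 0, 25, 0, 20, 123, -150, 50, 0, 25, 0, 20, 123, -150, 50],
)

```text
clock: 3.17
position: [0.4528, 0.2509, 0.1456]
tool_rot: [-3.137, -0.007, -3.141]
ft_force: [-0.8, -1.5, 0.2]
finger_gap: 0.607
```

Call:
drive_tool(
  commands=[0, 0, 6.4, 0, 0, -5, 50, 0, 0, 6.4, 0, 0, -10, 50, 0, 0, 6.4, 0, 0, -10, 50],
)

```text
clock: 3.42
position: [0.4523, 0.2489, 0.1411]
tool_rot: [-3.141, -0.002, -3.03]
ft_force: [-0.4, 0.2, 0.5]
finger_gap: 0.567
```

```bash
python3 - <<'E'
from h import *
s=telemetry.get_state(); print(s['position'],s['tool_rot'],s['q'])
d=grab('top'); save(d,'t2'); 
E
```

```text
[0.45226304 0.24892666 0.14107167] [-3.14074866e+00 -1.73231514e-03 -3.03010079e+00] [ 8.83415846e-01  2.54988722e-01 -5.28902427e-01 -8.50693793e-04
 -7.88735381e-01 -2.34211950e+00]
```

Call:
drive_tool(
  commands=[0, 0, 0, 0, -1, -20, 50, 0, 0, 0, 0, -1, -40, 50, 0, 0, 0, 0, -1, -54, 50, 0, 0, 0, 0, -1, -55, 50, 0, 0, 0, 0, -1, -55, 50],
)

```text
clock: 3.88
position: [0.4525, 0.248, 0.0875]
tool_rot: [-3.141, -0.0, -3.029]
ft_force: [0.8, 0.9, -0.0]
finger_gap: 0.573
```

Call:
drive_tool(
  commands=[0, 0, 0, 0, 0, 0, 30, 0, 0, 0, 0, 0, 0, 15, 0, 0, 0, 0, 0, 0, 5, 0, 0, 0, 0, 0, 0, 0, 0, 0, 0, 0, 0, 0, 0, 0, 0, 0, 0, 0, 0, 0, 0, 0, 0, 0, 0, 0, 0],
  newtons=60,
)

```text
clock: 4.47
position: [0.4525, 0.2483, 0.0873]
tool_rot: [3.141, 0.0, -3.027]
ft_force: [-1.2, 0.4, 1.0]
finger_gap: 0.144
```

Call:
drive_tool(
  commands=[0, 0, 0, 0, 0, 15, 0, 0, 0, 0, 0, 0, 40, 0, 0, 0, 0, 0, 0, 70, 0, 0, 0, 0, 0, -20, 80, 0, 0, 0, -1, -5, -50, 80, 0, 0, 0, -2, -5, -85, 80, 0, 0, 0, -4.5, -10, -120, 80, 0, 0, 0, -4.5, -15, -155, 80, 0],
)

```text
clock: 5.13
position: [0.4368, 0.0917, 0.167]
tool_rot: [-3.142, -0.0, -3.108]
ft_force: [0.6, -0.3, -1.6]
finger_gap: 0.143
```

Call:
drive_tool(
  commands=[0, 0, 0, 0, -30, 0, 0, 0, 0, 0, 0, -60, 0, 0, 0, 0, 0, 0, -80, 0, 0, 0, 0, 0, 0, -88, 0, 0, 0, 0, 0, 0, -90, 0, 0, 0, 0, 0, 0, -90, 0, 0],
)

```text
clock: 5.63
position: [0.4375, 0.003, 0.1671]
tool_rot: [3.142, -0.0, -3.107]
ft_force: [-0.3, -0.4, -0.6]
finger_gap: 0.14
```

```bash
python3 - <<'E'
from h import *
s=telemetry.get_state(); print(s['position'],s['tool_rot'],s['ft_force'],s['finger_gap'])
t=grab('top'); c=grab('scene')
np.savez('pics/x.npz')
a=cv2.resize(t['color'][130:260,250:400],None,fx=3,fy=3); b=cv2.resize(c['color'][120:300,240:400],None,fx=2.2,fy=2.2); b=b[:390]
cv2.imwrite('pics/t3.png',cv2.cvtColor(np.hstack([a,np.pad(b,((0,390-len(b)),(0,0),(0,0)))]),cv2.COLOR_RGB2BGR))
E
```

```text
[0.43750943 0.00298498 0.16709048] [ 3.14152840e+00 -1.10741699e-04 -3.10696628e+00] [-0.31869126 -0.41370713 -0.6288535 ] 0.1401615406611762
```

View pics/t3.png

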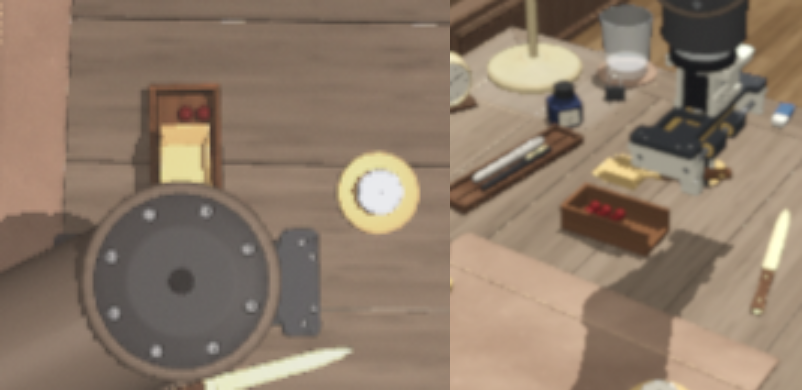

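The scoop hangs in the grip over the tray. In the top crop its bowl is at (186,155), lined up with the tray, and the beads show at (195,112). Next I measure the bowl against what the grip predicts.

```bash
cat > bowl.py <<'E'
from h import *
np.set_printoptions(precision=4,suppress=True)
def bowl(d,box,zr):
    C=cloud(d); h=cv2.cvtColor(d['color'],cv2.COLOR_RGB2HSV).astype(int); k=np.zeros((400,640),bool); u0,v0,u1,v1=box
    k[v0:v1,u0:u1]=1; k&=(C[...,2]>zr[0])&(C[...,2]<zr[1]); return C[k]
if __name__=='__main__':
    t=load('top'); P=bowl(t,(295,160,330,192),(.06,.13))
    for x in np.arange(.51,.58,.005):
        s=P[abs(P[:,0]-x)<.0025]
        if len(s): print(round(x,3),len(s),'y',s[:,1].min(),s[:,1].max(),'mid',(s[:,1].min()+s[:,1].max())/2,'z',s[:,2].min(),np.median(s[:,2]),s[:,2].max())
    print('xmax',P[:,0].max())
    c=load('scene'); p=proj(c,[.5354,.0068,.09])[0].astype(int); P=bowl(c,(p[0]-30,p[1]-30,p[0]+30,p[1]+30),(.06,.13)); P=P[(P[:,0]>.49)&(abs(P[:,1]-.007)<.03)]
    print('scene',p,len(P),P.min(0),P.max(0))
    for x in np.arange(.5,.58,.01):
        s=P[abs(P[:,0]-x)<.005]
        if len(s): print(round(x,3),len(s),'y',s[:,1].min(),s[:,1].max(),'z',s[:,2].min(),s[:,2].max())
E
python3 bowl.py
```

```text
0.52 2 y -0.014210097840303536 -0.011815158462548101 mid -0.013012628151425818 z 0.09820005745843274 0.10036991960950437 0.10253978176057599
0.525 21 y -0.014186515060973515 0.02468341622347721 mid 0.005248450581251847 z 0.08107870231823155 0.0866924789902741 0.10370997646426239
0.53 34 y -0.014113185386009896 0.024891188017514807 mid 0.0053890013157524555 z 0.0824189812740801 0.08588526415159203 0.10224055512412278
0.535 35 y -0.014051598627215719 0.024902999591353857 mid 0.005425700482069069 z 0.07965309825621603 0.08632145256479307 0.102282987370375
0.54 33 y -0.011553545780340123 0.024960126719973368 mid 0.006703290469816623 z 0.08216858149735318 0.08621170320041638 0.10270213601557909
0.545 32 y -0.01150008848491716 0.027551492941087007 mid 0.008025702228084923 z 0.08239906686113607 0.0866926144937229 0.10288572144654351
0.55 37 y -0.011403443336551477 0.027638580467124984 mid 0.008117568565286754 z 0.08184028558013101 0.08654042578349008 0.10376520000350364
0.555 34 y -0.011353252891286865 0.025319731073291114 mid 0.006983239091002125 z 0.08076416055496227 0.08742484548269769 0
[... 578 characters left out ...]
 0.09576603447777166 0.10455969068366522
0.51 46 y -0.010777420486286604 0.029583903324732264 z 0.08520038763891469 0.10304935391341696
0.52 21 y -0.011183965671502594 0.030646685825459263 z 0.08467675663817509 0.10309464264113144
0.53 35 y -0.011147410121971957 0.029353307715804466 z 0.0863219327101098 0.10288331976856901
0.54 40 y -0.014530314718179227 0.029833208378658993 z 0.08464924799223272 0.10323804817279969
0.55 48 y -0.01292313492976016 0.03097834302097302 z 0.08504706554034314 0.10135223993896036
0.56 37 y -0.014386900750929521 0.02913006077941649 z 0.08405285363853532 0.10060439015661982
0.57 13 y -0.008118132193259742 0.026569520143476244 z 0.08980092862227729 0.0938217376289987
```

Call:
drive_tool(
  commands=[-0.2, 6.5, 0, -2, 0, -5, 0, -0.5, 13, 0, -2, 0, -15, 0, -0.7, 19.5, 0, -2, 0, -25, 0, -0.7, 19.5, 0, -2, 0, -38, 0, -0.7, 19.5, 0, -2, 0, -42, 0, -0.7, 19.5, 0, -2, 0, -42, 0],
)

```text
clock: 6.23
position: [0.4353, 0.0037, 0.1239]
tool_rot: [-3.141, -0.342, -3.105]
ft_force: [-0.8, -0.4, -0.8]
finger_gap: 0.143
```

Call:
drive_tool(
  commands=[0, 0, 0, 0, 0, -1.5, 0, 0, 0, 0, 0, 0, -3, 0, 0, 0, 0, 0, 0, -3, 0],
)

```text
clock: 6.48
position: [0.4354, 0.0034, 0.123]
tool_rot: [3.141, -0.339, -3.105]
ft_force: [0.7, 0.5, -0.9]
finger_gap: 0.142
```

Call:
drive_tool(
  commands=[0, 0, 0, 0, 0, -1, 0, 0, 0, 0, 0, 0, -2, 0, 0, 0, 0, 0, 0, -2, 0],
)

```text
clock: 6.73
position: [0.4347, 0.003, 0.1209]
tool_rot: [3.141, -0.341, -3.105]
ft_force: [-5.1, 0.8, 7.7]
finger_gap: 0.142
```

```bash
python3 - <<'E'
from h import *
s=telemetry.get_state(); print(s['position'],s['tool_rot'],s['ft_force'],s['moment'])
c=grab('scene'); s=telemetry.get_state(); print(s['position'],s['tool_rot'],s['ft_force'],s['moment'])
cv2.imwrite('pics/s4.png',cv2.cvtColor(cv2.resize(c['color'][150:260,270:400],None,fx=5,fy=5),cv2.COLOR_RGB2BGR))
E
```

```text
[0.43470988 0.00301213 0.12094887] [ 3.1414901  -0.34123057 -3.10533629] [-5.1307646   0.77929513  7.66020635] [ 0.43615782  0.81868352 -0.03099095]
[0.4347618  0.00299252 0.12101524] [ 3.14149829 -0.34115124 -3.1053799 ] [-4.68299467  1.31372851  6.0410744 ] [ 0.36580574  0.90589529 -0.04723623]
```

View pics/s4.png

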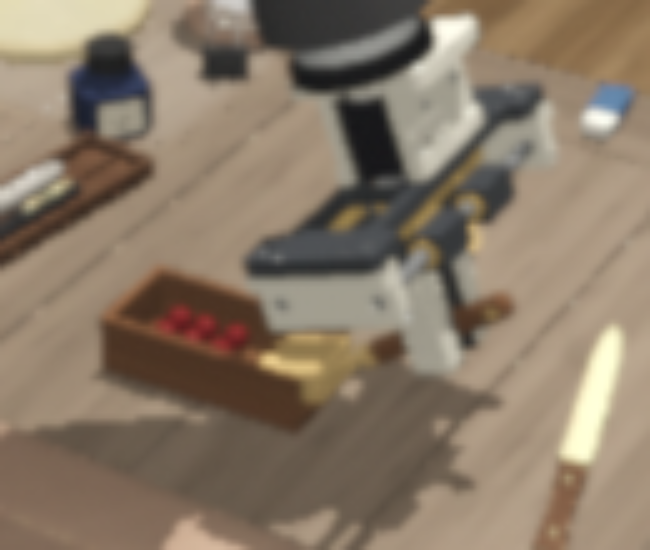

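The picture shows the dipped edge in the tray behind the beads, at about (265,355). The contact force of about 7 N upward matches the edge resting on the floor, so I ease off 1 mm and push forward.

Call:
drive_tool(
  commands=[0, 0, 0, 4, 0.1, 1, 0, 0, 0, 0, 8, 0.3, 1, 0, 0, 0, 0, 12, 0.4, 1, 0, 0, 0, 0, 16, 0.6, 1, 0, 0, 0, 0, 20, 0.7, 1, 0, 0, 0, 0, 24, 0.9, 1, 0, 0, 0, 0, 28, 1, 1, 0, 0, 0, 0, 32, 1.1, 1, 0],
)

```text
clock: 7.45
position: [0.4666, 0.0039, 0.1217]
tool_rot: [-3.141, -0.343, -3.106]
ft_force: [-6.3, -0.8, 7.2]
finger_gap: 0.142
```

Call:
drive_tool(
  commands=[0, 0, 0, 2, 0.1, 0, 0, 0, 0, 0, 4, 0.1, 0, 0, 0, 0, 0, 6, 0.2, 0, 0, 0, 0, 0, 8, 0.3, 0, 0, 0, 0, 0, 10, 0.4, 0, 0],
)

```text
clock: 7.87
position: [0.4747, 0.0039, 0.1217]
tool_rot: [-3.141, -0.347, -3.106]
ft_force: [-13.9, -0.5, 13.1]
finger_gap: 0.141
```

Call:
drive_tool(
  commands=[0, 0, 0, 2, 0.1, 0, 0, 0, 0, 0, 4, 0.2, 0, 0, 0, 0, 0, 6, 0.2, 0, 0, 0, 0, 0, 8, 0.3, 0, 0],
)

```text
clock: 8.2
position: [0.4784, 0.0034, 0.1218]
tool_rot: [-3.14, -0.356, -3.107]
ft_force: [-22.8, -0.7, 19.5]
finger_gap: 0.139
```

Call:
drive_tool(
  commands=[0, 0, 0, 2, 0.1, 0, 0, 0, 0, 0, 4, 0.2, 0, 0, 0, 0, 0, 6, 0.2, 0, 0, 0, 0, 0, 8, 0.3, 0, 0],
)

```text
clock: 8.53
position: [0.4905, 0.0043, 0.1218]
tool_rot: [-3.14, -0.347, -3.107]
ft_force: [-14.8, -0.5, 13.7]
finger_gap: 0.14
```

```bash
python3 - <<'E'
from h import *
t=grab('top'); c=grab('scene')
s=telemetry.get_state(); print(s['position'],s['tool_rot'],s['ft_force'],s['moment'])
a=cv2.resize(t['color'][140:215,280:340],None,fx=6,fy=6); b=cv2.resize(c['color'][180:255,270:350],None,fx=5,fy=6)
cv2.imwrite('pics/s5.png',cv2.cvtColor(np.hstack([a,b]),cv2.COLOR_RGB2BGR))
E
```

```text
[0.49061392 0.00433651 0.12171363] [-3.14039305 -0.34712642 -3.10657194] [-11.28998692  -0.87970738  11.33777551] [-0.25447611  3.70844537 -0.02743559]
```

View pics/s5.png

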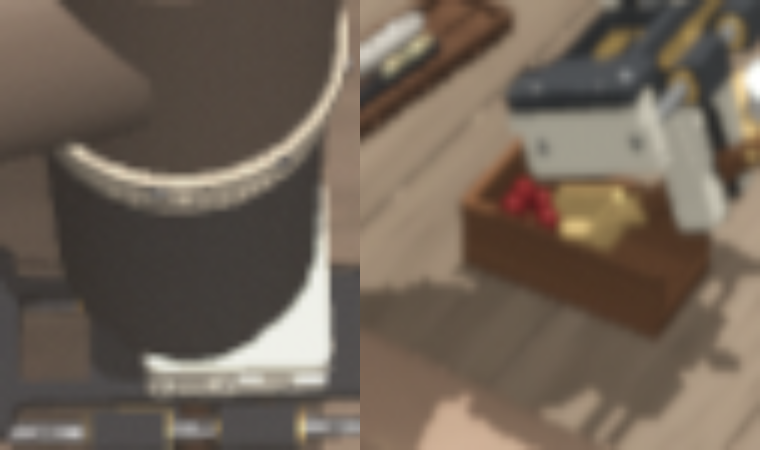

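The top view is blocked by the wrist. The scene crop shows the bowl at (590,205) with beads pressed between the edge and the far wall at (530,200). The edge is about 20 mm from the wall, so I push on.

Call:
drive_tool(
  commands=[0, 0, 0, 2, 0.1, 0, 0, 0, 0, 0, 4, 0.2, 0, 0, 0, 0, 0, 6, 0.2, 0, 0, 0, 0, 0, 6, 0.2, 0, 0],
)

```text
clock: 8.97
position: [0.4937, 0.0039, 0.1218]
tool_rot: [-3.139, -0.354, -3.107]
ft_force: [-19.8, -1.2, 18.0]
finger_gap: 0.145
```

Call:
drive_tool(
  commands=[0, 0, 0, 2, 0.1, 0, 0, 0, 0, 0, 4, 0.2, 0, 0, 0, 0, 0, 4, 0.2, 0, 0],
)

```text
clock: 9.22
position: [0.4947, 0.0035, 0.1219]
tool_rot: [-3.139, -0.36, -3.108]
ft_force: [-28.1, -1.6, 24.8]
finger_gap: 0.142
```

Call:
drive_tool(
  commands=[0, 0, 0, 0, 3, 0, 0, 0, 0, 0, 0, -3, 0, 0, 0, 0, 0, 0, 3, 0, 0, 0, 0, 0, 0, -3, 0, 0, 0, 0, 0, 0, 0, 0, 0, 0, 0, 0, 0, 0, 0, 0],
)

```text
clock: 9.72
position: [0.4962, 0.0031, 0.1219]
tool_rot: [-3.138, -0.357, -3.108]
ft_force: [-22.8, -5.3, 19.7]
finger_gap: 0.138
```

```bash
python3 - <<'E'
from h import *
np.set_printoptions(precision=4,suppress=True)
c=grab('scene'); s=telemetry.get_state(); print(s['position'],s['tool_rot'],s['ft_force'])
C=cloud(c); h=cv2.cvtColor(c['color'],cv2.COLOR_RGB2HSV).astype(int)
k=np.zeros((400,640),bool); k[185:250,280:350]=1
red=k&((h[...,0]<7)|(h[...,0]>172))&(h[...,1]>180)
gold=k&(abs(h[...,0]-23)<7)&(h[...,1]>70)&(h[...,2]>110)
for n,m in (('red',red),('gold',gold)):
    P=C[m]; P=P[(P[:,0]>.4)&(P[:,2]<.2)]; print(n,len(P),P.min(0),P.max(0),np.percentile(P,[5,50,95],axis=0))
P=C[gold];P=P[(P[:,0]>.4)&(P[:,2]<.1)]
for x in np.arange(.52,.62,.01):
    q=P[abs(P[:,0]-x)<.005]
    if len(q): print(round(x,3),len(q),q.min(0),q.max(0))
cv2.imwrite('pics/s6.png',cv2.cvtColor(cv2.resize(c['color'][185:245,275:355],None,fx=9,fy=9,interpolation=cv2.INTER_CUBIC),cv2.COLOR_RGB2BGR))
E
```

```text
[0.4962 0.003  0.1219] [-3.1377 -0.3567 -3.1077] [-22.6723  -5.83    19.802 ]Traceback (most recent call last):
  File "<stdin>", line 9, in <module>
    return umr_minimum(a, axis, None, out, keepdims, initial, where)
ValueError: zero-size array to reduction operation minimum which has no identity
```

```bash
cat > sc.py <<'E'
from h import *
np.set_printoptions(precision=4,suppress=True)
def run(c,name,draw=True):
    C=cloud(c); h=cv2.cvtColor(c['color'],cv2.COLOR_RGB2HSV).astype(int)
    k=np.zeros((400,640),bool); k[180:255,275:355]=1
    red=k&((h[...,0]<9)|(h[...,0]>170))&(h[...,1]>150)&(h[...,2]>70)
    gold=k&(abs(h[...,0]-23)<9)&(h[...,1]>60)&(h[...,2]>100)
    for n,m in (('red',red),('gold',gold)):
        P=C[m]; P=P[(P[:,0]>.4)&(P[:,0]<.62)&(P[:,2]<.2)&(abs(P[:,1])<.05)]; print(n,len(P))
        for x in np.arange(.52,.62,.01):
            q=P[abs(P[:,0]-x)<.005]
            if len(q)>1: print(round(x,3),len(q),q.min(0),q.max(0))
    cv2.imwrite(f'pics/{name}.png',cv2.cvtColor(cv2.resize(c['color'][185:245,275:355],None,fx=9,fy=9,interpolation=cv2.INTER_CUBIC),cv2.COLOR_RGB2BGR))
if __name__=='__main__': run(load('scene'),'s6')
E
python3 sc.py
```

```text
red 66
0.56 2 [0.5591 0.0339 0.0361] [0.563  0.0348 0.0381]
0.57 7 [0.5654 0.0004 0.0197] [0.5733 0.038  0.0393]
0.58 22 [ 0.5756 -0.0049  0.0161] [0.585  0.036  0.0374]
0.59 26 [ 0.5856 -0.0182  0.0157] [0.5947 0.0264 0.034 ]
0.6 5 [ 0.5951 -0.0186  0.0082] [0.6042 0.0202 0.0298]
0.61 4 [ 0.6052 -0.0116  0.0159] [0.6076 0.0057 0.0211]
gold 759
0.52 30 [0.5157 0.0071 0.0381] [0.5249 0.0451 0.1509]
0.53 21 [ 0.5251 -0.0008 -0.0028] [0.5347 0.0486 0.1543]
0.54 60 [ 0.5351 -0.021  -0.0038] [0.5445 0.0488 0.0398]
0.55 21 [ 0.545  -0.023   0.0057] [0.5544 0.0369 0.0379]
0.56 35 [ 0.5553 -0.0213 -0.0027] [0.5648 0.0481 0.0355]
0.57 27 [ 0.5658 -0.0202 -0.0018] [0.5749 0.0493 0.0318]
0.58 14 [ 0.5759 -0.0187  0.0108] [ 0.5843 -0.011   0.0291]
0.6 6 [ 0.5975  0.0437 -0.0016] [0.6035 0.0496 0.0037]
0.61 14 [ 0.6064 -0.0141 -0.0015] [0.6142 0.0489 0.0358]
```

View pics/s6.png

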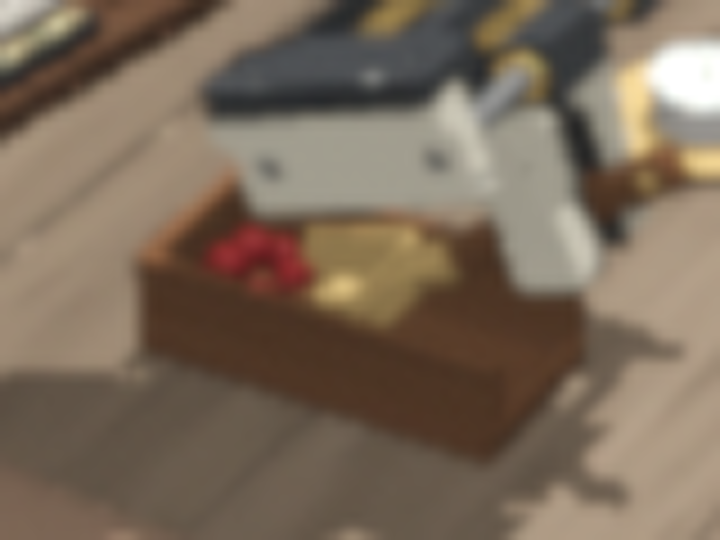

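The crop shows the beads heaped at (265,260) between the edge and the far wall, with the bowl at (375,260). I push a little further, wiggling sideways to break the jam.

Call:
drive_tool(
  commands=[0, 0, 0, 2, 3, 0, 0, 0, 0, 0, 3, -3, 0, 0, 0, 0, 0, 4, 3, 0, 0, 0, 0, 0, 5, -3, 0, 0, 0, 0, 0, 5, 3, 0, 0, 0, 0, 0, 5, 0, 0, 0],
)

```text
clock: 10.27
position: [0.4982, 0.0026, 0.1217]
tool_rot: [-3.136, -0.364, -3.109]
ft_force: [-29.9, -5.0, 23.0]
finger_gap: 0.142
```

Call:
drive_tool(
  commands=[0, 0, 1.5, 1, 0, 0, 0, 0, 0, -1.5, 2, 0, 0, 0, 0, 0, 1.5, 3, 0, 0, 0, 0, 0, -1.5, 3, 0, 0, 0, 0, 0, 0, 3, 1, 0, 0, 0, 0, 0, 3, 1, 0, 0],
)

```text
clock: 10.77
position: [0.4991, 0.0026, 0.1217]
tool_rot: [-3.136, -0.368, -3.108]
ft_force: [-35.9, -7.8, 26.7]
finger_gap: 0.137
```

Call:
drive_tool(
  commands=[0, 0, 0, -6, 0, 0, 0, 0.1, -3, 0, -13, -0.5, -3, 0, 0.2, -6, 0, -20, -0.8, -7.5, 0, 0.4, -10, 0, -28, -1, -14, 0, 0.5, -15, 0, -37, -1.5, -21.5, 0, 0.7, -19.5, 0, -43, -2, -29.5, 0, 0.9, -24, 0, -48, -2, -35, 0, 0.9, -24, 0, -48, -2, -35, 0],
)

```text
clock: 11.43
position: [0.457, 0.0017, 0.0844]
tool_rot: [-3.141, 0.076, -3.108]
ft_force: [-7.9, -5.2, -1.1]
finger_gap: 0.142
```

```bash
python3 - <<'E'
from sc import *
c=grab('scene'); t=grab('top'); s=telemetry.get_state(); print(s['position'],s['tool_rot'],s['ft_force'],s['moment'])
run(c,'s7')
a=cv2.resize(t['color'][140:215,280:340],None,fx=6,fy=6); b=cv2.resize(c['color'][180:255,275:350],None,fx=5,fy=6,interpolation=cv2.INTER_CUBIC)
cv2.imwrite('pics/s7.png',cv2.cvtColor(np.hstack([a,b]),cv2.COLOR_RGB2BGR))
E
```

```text
[0.4575 0.0018 0.0846] [-3.1388  0.0694 -3.1079] [-12.5917  -4.2145   1.824 ] [-1.6037  5.1    -0.6327]
red 86
0.56 5 [ 0.5605 -0.0003  0.0196] [0.5629 0.0083 0.0287]
0.57 19 [ 0.5657 -0.0073  0.018 ] [0.5747 0.0185 0.03  ]
0.58 35 [ 0.5759 -0.0091  0.0201] [0.5848 0.0265 0.0367]
0.59 13 [ 0.5855 -0.0051  0.0252] [0.5923 0.025  0.0382]
0.6 10 [ 0.5964 -0.016   0.0162] [0.6036 0.0194 0.0285]
0.61 4 [ 0.6054 -0.0138  0.0184] [0.6083 0.0071 0.0241]
gold 508
0.52 12 [ 0.5157 -0.0046 -0.002 ] [0.525  0.0493 0.0376]
0.53 12 [ 0.5255 -0.0077 -0.0011] [0.535  0.0447 0.0373]
0.54 13 [ 0.535   0.006  -0.0014] [0.5445 0.0488 0.0388]
0.55 10 [ 0.5471 -0.0027 -0.0022] [0.5549 0.0493 0.0118]
0.56 23 [ 0.5556 -0.0151 -0.0013] [0.565  0.0488 0.0259]
0.57 26 [ 0.5651 -0.0193 -0.0005] [0.5748 0.0498 0.0328]
0.58 8 [ 0.5752 -0.0164 -0.0017] [0.583  0.0495 0.0286]
0.59 6 [ 0.5855  0.0453 -0.0013] [0.5948 0.0481 0.0035]
0.6 6 [ 0.5965  0.0441 -0.0017] [0.6029 0.0494 0.0031]
0.61 9 [ 0.6053  0.0384 -0.0008] [0.6143 0.0496 0.0301]
```

View pics/s7.png

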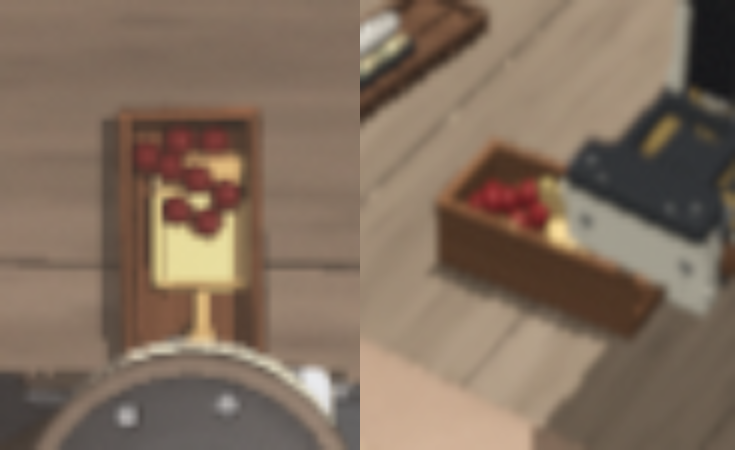

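The top crop shows the raised scoop with four beads clearly inside, at (197,178), (228,195), (177,210) and (207,222). One bead is at the front-left lip (172,165), and three are still by the far wall at (148,157), (180,140) and (215,138). I now back off slightly and shift to each side wall.

Call:
drive_tool(
  commands=[0, 0, 0, -3, 0, 1, 0, 0, 0, 0, -7, 0, 2, 0, 0, 0, 0, -10, 0, 3, 0, 0, 0, 0, -10, -2, 3, 0, 0, 0, 0, -10, -4, 3, 0, 0, 0, 0, -10, 0, 3, 0, 0, 0, 0, -10, 3, 3, 0, 0, 0, 0, -10, 7, 3, 0],
)

```text
clock: 12.2
position: [0.4517, 0.01, 0.0884]
tool_rot: [-3.141, 0.075, -3.109]
ft_force: [-1.3, -9.6, -4.3]
finger_gap: 0.145
```

Call:
drive_tool(
  commands=[0, 0, 0, 0, -2, 0, 0, 0, 0, 0, 0, -4, 0, 0, 0, 0, 0, 0, -4, 3, 0, 0, 0, 0, 0, -4, 6, 0, 0, 0, 0, 0, -4, 6, 0],
)

```text
clock: 12.62
position: [0.4512, 0.0058, 0.0943]
tool_rot: [-3.14, 0.074, -3.109]
ft_force: [-2.3, -7.6, -6.3]
finger_gap: 0.148
```

```bash
python3 - <<'E'
from sc import *
c=grab('scene'); t=grab('top'); s=telemetry.get_state(); print(s['position'],s['tool_rot'],s['ft_force'],s['moment'])
h=cv2.cvtColor(t['color'],cv2.COLOR_RGB2HSV).astype(int); k=np.zeros((400,640),bool); k[150:210,298:328]=1
C=cloud(t); red=k&((h[...,0]<6)|(h[...,0]>172))&(h[...,1]>170)
for v in range(150,195): 
    r=np.nonzero(red[v])[0]
    if len(r): print(v,[(int(u),int(C[v,u,2]*1000)) for u in r])
cv2.imwrite('pics/s8.png',cv2.cvtColor(cv2.resize(t['color'][145:205,285:340],None,fx=10,fy=10,interpolation=cv2.INTER_CUBIC),cv2.COLOR_RGB2BGR))
E
```

```text
[0.4511 0.0058 0.0941] [-3.1402  0.0734 -3.1085] [-2.5537 -7.392  -4.1776] [-2.9151  1.9316 -1.1443]
```

View pics/s8.png

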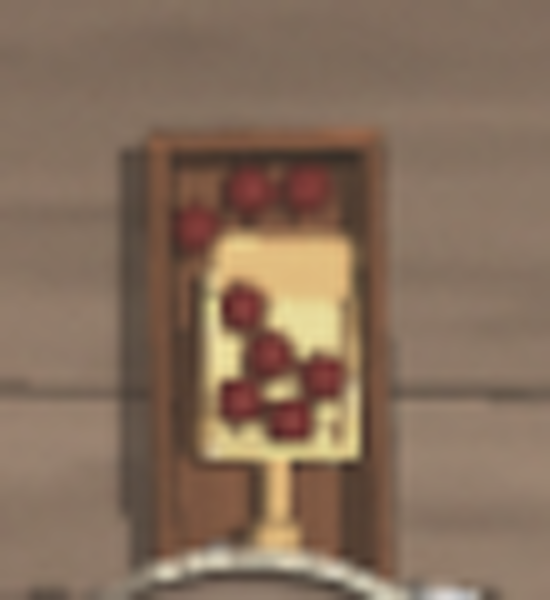

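Five beads are now inside the bowl, between (243,307) and (323,375), and three are left in the tray at (250,188), (307,188) and (198,228). I lift straight up gently while watching the force.

Call:
drive_tool(
  commands=[0, 0, 0, 0, 0, 3, 0, 0, 0, 0, 0, 0, 6, 0, 0, 0, 0, 0, 0, 9, 0, 0, 0, 0, 0, 0, 12, 0],
)

```text
clock: 13.05
position: [0.4519, 0.0062, 0.1064]
tool_rot: [-3.141, 0.075, -3.108]
ft_force: [-1.9, -6.9, -5.3]
finger_gap: 0.148
```

Call:
drive_tool(
  commands=[0, 0, 0, 0, 0, 5, 0, 0, 0, 0, 0, 0, 10, 0, 0, 0, 0, 0, 0, 20, 0, 0, 0, 0, 0, 0, 30, 0, 0, 0, 0, 0, 0, 40, 0, 0, 0, 0, 0, 0, 50, 0, 0, 0, 0, 0, 0, 55, 0, 0, 0, 0, 0, 0, 55, 0],
)

```text
clock: 13.72
position: [0.4549, 0.0083, 0.1637]
tool_rot: [3.139, 0.083, -3.105]
ft_force: [1.0, -0.3, -2.7]
finger_gap: 0.143
```

```bash
python3 - <<'E'
from sc import *
c=grab('scene'); t=grab('top'); s=telemetry.get_state(); print(s['position'],s['tool_rot'],s['ft_force'],s['moment'],s['q'])
C=cloud(t); k=np.zeros((400,640),bool); k[140:200,290:335]=1; P=C[k&(C[...,2]>.07)&(C[...,2]<.17)]
for x in np.arange(.51,.6,.005):
    q=P[abs(P[:,0]-x)<.0025]
    if len(q): print(round(x,3),len(q),'y',q[:,1].min(),q[:,1].max(),'z',q[:,2].min(),np.median(q[:,2]),q[:,2].max(), 'zL',q[q[:,1].argmax(),2],'zR',q[q[:,1].argmin(),2])
a=cv2.resize(t['color'][140:210,280:340],None,fx=6.5,fy=6.5,interpolation=cv2.INTER_CUBIC); b=cv2.resize(c['color'][130:260,270:390],None,fx=3.3,fy=3.5,interpolation=cv2.INTER_CUBIC)
cv2.imwrite('pics/s9.png',cv2.cvtColor(np.hstack([a,b]),cv2.COLOR_RGB2BGR)) if a.shape[0]==b.shape[0] else print(a.shape,b.shape)
E
```

```text
[0.4538 0.0079 0.1623] [ 3.1403  0.0797 -3.1055] [ 0.6783 -0.0971 -2.1986] [-0.0441  0.5086 -0.0184] [ 0.4782  0.0874 -0.7084  0.0509 -0.703  -2.0505]
0.51 12 y 0.0026313406013351182 0.01477934896543463 z 0.09580811100050513 0.10227964330363593 0.10607847060997044 zL 0.1006788236323255 zR 0.09580811100050513
0.515 5 y 0.007529544077213601 0.0123344339828841 z 0.09666907513529788 0.10091572756939438 0.1043192392881338 zL 0.1043192392881338 zR 0.10091572756939438
0.52 4 y 0.007660571370293235 0.010110988262121257 z 0.09501381140249698 0.09634778926819265 0.09769406155129823 zL 0.09769406155129823 zR 0.09552686013262468
0.525 4 y 0.007761107310674831 0.010248437047558942 z 0.09257519037681039 0.09297280928304108 0.09333720532263379 zL 0.09286665104591418 zR 0.09307896752016798
0.53 18 y -0.009262255264258185 0.02734543857149385 z 0.09149346585400586 0.09447955800803165 0.09824049375842714 zL 0.09688884279679866 zR 0.09370210353368935
0.535 23 y -0.009217444235900686 0.02995392134120581 z 0.09170822417451108 0.09550173176191401 0.10196223086305078 zL 0.09402684232319114 zR 0.095738525632
[... 1063 characters left out ...]
80066220613704 zL 0.09622515971021817 zR 0.09883976835169617
0.575 31 y -0.008680558141709928 0.028313534003969066 z 0.0767556973604222 0.08484246724974587 0.09675857468469751 zL 0.08874154279600877 zR 0.09047347428760077
0.58 27 y -0.00859767479828924 0.028405686453515478 z 0.07779837028753156 0.08302243833208323 0.09333797830003765 zL 0.08841349432470635 zR 0.09333797830003765
0.585 36 y -0.008616148661110162 0.02859348875667343 z 0.08070407287382775 0.08402611612243871 0.088698367259614 zL 0.08484591850730672 zR 0.08070407287382775
0.59 10 y -0.008533441726271128 0.02623827069599454 z 0.08047554736020679 0.08347130534752512 0.08473240714219199 zL 0.08047554736020679 zR 0.08341728708779472
```

View pics/s9.png

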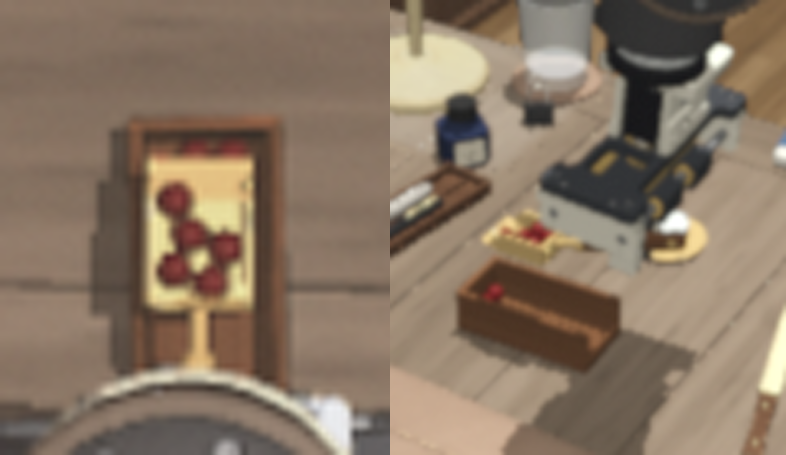

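The top crop shows five beads resting in the bowl at (190,240), with the rest in the tray, and the force is back to near zero. I carry the scoop smoothly to the tealight.

Call:
drive_tool(
  commands=[0, 0, 0, -1, -4, 0, 0, 0, 0, 0, -3, -11, 0, 0, 0, 0, 0, -5, -21, 0, 0, 0, 0, 0, -8, -33, 0, 0, 0, 0, 0, -11, -46, 0, 0, 0, 0, 0, -14, -59, 0, 0, 0, 0, 0, -17, -72, 0, 0, 0, 0, 0, -20, -85, 0, 0],
)

```text
clock: 14.48
position: [0.4327, -0.0788, 0.1618]
tool_rot: [3.141, 0.078, -3.106]
ft_force: [0.7, 0.4, -0.9]
finger_gap: 0.145
```

Call:
drive_tool(
  commands=[0, 0, 0, -3, -13, 0, 0, 0, 0, 0, -6, -26, 0, 0, 0, 0, 0, -9, -39, 0, 0, 0, 0, 0, -12, -52, 0, 0, 0, 0, 0, -14, -64, 0, 0, 0, 0, 0, -16, -74, 0, 0, 0, 0, 0, -17, -81, 0, 0, 0, 0, 0, -17, -86, 0, 0],
)

```text
clock: 15.15
position: [0.4157, -0.1645, 0.1619]
tool_rot: [3.141, 0.078, -3.107]
ft_force: [-0.8, -0.3, -2.6]
finger_gap: 0.143
```

Call:
drive_tool(
  commands=[0, 0, 0, 0, -1, 0, 0, 0, 0, 0, 0, -1, 0, 0, 0, 0, 0, 0, -1, 0, 0],
)

```text
clock: 15.4
position: [0.4165, -0.1643, 0.1621]
tool_rot: [3.141, 0.079, -3.106]
ft_force: [-0.6, -0.5, -2.6]
finger_gap: 0.14
```

```bash
cat > fin.py <<'E'
from h import *
np.set_printoptions(precision=4,suppress=True)
s=telemetry.get_state(); print(s['position'],s['tool_rot'],s['ft_force'],s['q'])
T=[grab('top') for _ in range(5)]; S=[grab('scene') for _ in range(4)]; W=[grab('wrist') for _ in range(2)]
def avg(L): 
    d=dict(L[0]); z=np.stack([x['z_map'] for x in L]); d['z_map']=np.median(z,0); print('noise',np.median(z.std(0))); return d
def reg(d,zr=(.055,.12)):
    C=cloud(d); h=cv2.cvtColor(d['color'],cv2.COLOR_RGB2HSV).astype(int)
    k=(C[...,2]>zr[0])&(C[...,2]<zr[1])&(abs(C[...,0]-.525)<.05)&(abs(C[...,1]+.162)<.035)
    red=((h[...,0]<8)|(h[...,0]>170))&(h[...,1]>140); gold=(abs(h[...,0]-23)<9)&(h[...,1]>50); return C[k&gold],C[k&red]
for n,L in (('top',T),('scene',S)):
    d=avg(L); G,R=reg(d); print(n,'gold',len(G),'red',len(R),'x',np.percentile(G[:,0],[1,99]),'y',np.percentile(G[:,1],[1,99]),'red',R.min(0),R.max(0))
    x1=np.percentile(G[:,0],99); back=x1-.057
    F=G[(G[:,0]<x1-.019)&(G[:,0]>back+.004)]; lo=np.percentile(F[:,2],3)
    for nm,Q in (('floor',F[F[:,2]<lo+.005]),('rim',F[F[:,2]>lo+.0105])):
        if len(Q)<8: continue
        A=np.c_[Q[:,0]-.524,Q[:,1]+.162,np.ones(len(Q))]; w=np.ones(len(Q))
        for _ in range(10):
            c=np.linalg.lstsq(A*w[:,None],Q[:,2]*w,rcond=None)[0]; w=1/(1+(abs(A@c-Q[:,2])/.001))
        print(nm,len(Q),'dz/dx %.3f dz/dy %.3f z0 %.4f'%tuple(c))
    for x in np.arange(back,x1+.001,.006):
        q=G[abs(G[:,0]-x)<.003]
        if len(q)>3: print(round(x,3),len(q),'y',q[:,1].min(),q[:,1].max(),'z',np.percentile(q[:,2],[5,50,95]))
d=avg(W); C=cloud(d); h=cv2.cvtColor(d['color'],cv2.COLOR_RGB2HSV)
p=s['position']; k=(abs(C[...,1]-p[1])<.012)&(C[...,0]<p[0]-.012)&(C[...,0]>p[0]-.07)&(C[...,2]>.07)&(C[...,2]<.17)
for x in np.arange(p[0]-.06,p[0]-.01,.005):
    q=C[k&(abs(C[...,0]-x)<.0025)]
    if len(q)>3: print('handle',round(x-p[0],3),len(q),'y',q[:,1].min()-p[1],q[:,1].max()-p[1],'z95',np.percentile(q[:,2],[50,90]))
for n,L in (('top',T),('scene',S)): save(L[0],n+'f')
t=T[0]['color'][150:240,320:430]; c=S[0]['color'][130:230,300:420]
cv2.imwrite('pics/f.png',cv2.cvtColor(np.hstack([cv2.resize(t,(440,400),interpolation=2),cv2.resize(c,(360,400),interpolation=2)]),cv2.COLOR_RGB2BGR))
E
python3 fin.py
```

```text
[ 0.4165 -0.1643  0.1621] [ 3.1409  0.0785 -3.1058] [-0.6166 -0.5478 -2.6373] [ 0.0685  0.0816 -0.6959  0.0028 -0.7148 -1.6054]
noise 0.0022089109
top gold 297 red 30 x [0.4756 0.5508] y [-0.1815 -0.1425] red [ 0.5005 -0.1767  0.0904] [ 0.5398 -0.1517  0.0954]
floor 77 dz/dx -0.008 dz/dy 0.019 z0 0.0795
rim 45 dz/dx 0.094 dz/dy 0.048 z0 0.0949
0.494 30 y -0.18108391975351779 -0.1427797915244304 z [0.0878 0.0934 0.0962]
0.5 31 y -0.18115194780992216 -0.14271056950714178 z [0.0786 0.0808 0.0947]
0.506 19 y -0.18136105330795965 -0.14253922070161612 z [0.0775 0.0863 0.0949]
0.512 19 y -0.18148289515738134 -0.14259740520776343 z [0.0769 0.0812 0.0956]
0.518 19 y -0.181400646018005 -0.14272563778147138 z [0.0781 0.0862 0.0954]
0.524 21 y -0.18105908902091114 -0.14290960551242873 z [0.0781 0.0809 0.0954]
0.53 33 y -0.18124924106148796 -0.14248015649281315 z [0.0772 0.0802 0.0955]
0.536 30 y -0.1816497240732568 -0.14247599984006265 z [0.0779 0.0798 0.092 ]
0.542 29 y -0.18164750140030847 -0.14243428983407824 z [0.0788 0.0819 0.0896]
0.548 45 y -0.1808217275816813 -0.1430032681093183 z [0.080
[... 1061 characters left out ...]
368934 -0.0007358537429154322 z95 [0.1242 0.1244]
handle -0.055 4 y -0.01189430770182573 0.010540355735760648 z95 [0.1238 0.1239]
handle -0.05 6 y -0.009986492075393316 0.011710765562661485 z95 [0.1243 0.1244]
handle -0.04 262 y -0.01195419632103542 0.011999313984702414 z95 [0.1295 0.1689]
handle -0.035 408 y -0.011578662178226062 0.0088755122721067 z95 [0.1328 0.1658]
handle -0.03 256 y -0.011375647656594406 0.00875676709584261 z95 [0.133  0.1345]
handle -0.025 196 y -0.007096465206666819 0.008216218287084465 z95 [0.1314 0.1324]
handle -0.02 187 y -0.009112585388899141 0.005992005975087006 z95 [0.1296 0.1307]
handle -0.015 197 y -0.010669870898281086 0.009687887741362478 z95 [0.1279 0.1642]
```

Call:
drive_tool(
  commands=[0, 0, 0, 1, 0, -2, 0, 0, 0, 0, 2, 0, -5, 0, 0, 0, 0, 2, 0, -8, 0, 0, 0, 0, 2, 0, -10, 0, 0, 0, 0, 2, 0, -11, 0, 0, 0, 0, 2, 0, -11, 0, 0, 0, 0, 2, 0, -11, 0, 0, 0, 0, 2, 0, -11, 0],
)

```text
clock: 16.62
position: [0.4186, -0.1644, 0.1512]
tool_rot: [3.141, 0.079, -3.106]
ft_force: [0.1, -0.9, -2.5]
finger_gap: 0.148
```

```bash
python3 fin.py; python3 - <<'E'
from h import *
t=load('top'); C=cloud(t); h=cv2.cvtColor(t['color'],cv2.COLOR_RGB2HSV).astype(int)
k=np.zeros((400,640),bool); k[200:225,440:460]=1; print('eraser z>5mm',np.median(C[k&(C[...,2]>.006)&(C[...,2]<.02)],0))
E
```

```text
[ 0.4186 -0.1644  0.1512] [ 3.141   0.0787 -3.1056] [ 0.0983 -0.8677 -2.4699] [ 0.0679  0.1016 -0.7059  0.003  -0.6846 -1.6049]
noise 0.0022082734
top gold 294 red 23 x [0.4759 0.5539] y [-0.1831 -0.1431] red [ 0.5035 -0.1757  0.0779] [ 0.5406 -0.1509  0.084 ]
floor 66 dz/dx 0.009 dz/dy 0.004 z0 0.0684
rim 62 dz/dx 0.017 dz/dy 0.019 z0 0.0826
0.497 33 y -0.18311426982804274 -0.14329994244170077 z [0.0751 0.0831 0.0846]
0.503 28 y -0.18320490812673665 -0.1431571388627785 z [0.0673 0.0766 0.0841]
0.509 17 y -0.18314553538721268 -0.1429898211093334 z [0.0681 0.0799 0.0852]
0.515 20 y -0.1830178158500357 -0.14311164906693047 z [0.0678 0.0768 0.0841]
0.521 17 y -0.18306240474298252 -0.14281047140259626 z [0.0678 0.0819 0.085 ]
0.527 27 y -0.18288148706116183 -0.14312948826450692 z [0.0675 0.0697 0.0834]
0.533 30 y -0.18283675797383867 -0.1430737371261638 z [0.0669 0.0692 0.0834]
0.539 24 y -0.182682438687198 -0.1432877308693444 z [0.0667 0.0688 0.0812]
0.545 35 y -0.18207965505640059 -0.14319846658130417 z [0.0683 0.071  0.0759]
0.551 33 y -0.18215545140067424 -0.14410929945220058 z [0.07
[... 1188 characters left out ...]
 -0.05 5 y -0.003479798414976115 0.00844161802349308 z95 [0.1192 0.1471]
handle -0.045 6 y -0.008249377634718835 0.0025585332489517776 z95 [0.1677 0.1689]
handle -0.04 555 y -0.01199218831956364 0.011991698258979111 z95 [0.1599 0.1684]
handle -0.035 1096 y -0.011600700208475118 0.008859771733968902 z95 [0.1629 0.1672]
handle -0.03 1323 y -0.011324311088509592 0.011168970979913179 z95 [0.1665 0.1674]
handle -0.025 319 y -0.011032484634919765 0.009401138155640337 z95 [0.1211 0.1685]
handle -0.02 242 y -0.011296078225839556 0.009326880460074377 z95 [0.1189 0.1672]
handle -0.015 246 y -0.01082274877055936 0.009656337039401663 z95 [0.1174 0.1618]
eraser z>5mm [ 0.4921666  -0.35728409  0.0130166 ]
```

View pics/f.png

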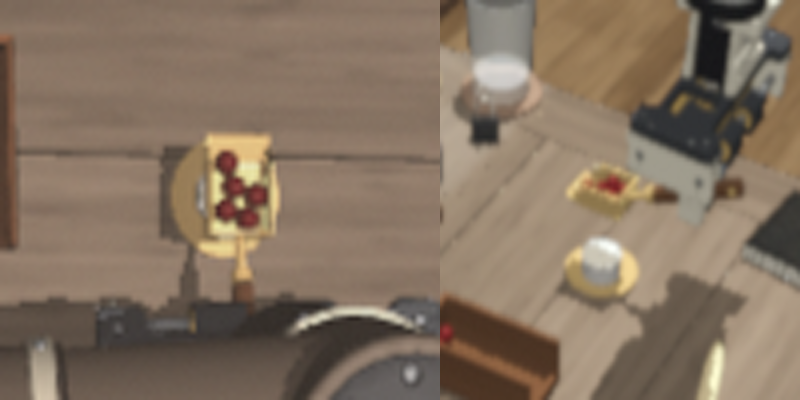

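The final picture shows five beads in the level bowl at (240,190), over the saucer (the small sideways offset is parallax from its height), with nothing touching it. I hand the job in.

```bash
python3 - <<'E'
from h import *
t0=cv2.imread('pics/top0.png').astype(int); t=cv2.imread('pics/topf.png').astype(int)
for n,(u0,v0,u1,v1) in dict(stamp=(220,130,242,150),eraser=(436,198,462,215)).items(): print(n,abs(t0-t)[v0:v1,u0:u1].max())
s=telemetry.get_state(); print(s['clock'],s['position'],abs(s['qvel']).max()); print(arm.job_done())
E
```

```text
stamp 4
eraser 52
17.1667 [ 0.41851746 -0.16434985  0.15116876] 0.0021161123140304525
the job is handed in; nothing more can be done
None
```

The job is handed in at 17.2 s. The arm is holding the scoop still by its handle over the farther tealight, with five beads in the bowl. The other three beads are in the tray.

Last checks:
- **Level:** the slopes measured on the bowl in the top and scene views are at most about 0.03 rad. The scoop had slipped about 0.08 rad in the grip while pushing, and the tool's tilt makes up for it.
- **Centring:** in the top view the bowl is within about 1 mm of the tealight's centre along each axis. The wick itself was too small to measure, so I used the centre of the cup. The wrist view put the tealight about 3 mm nearer the robot.
- **Height:** the underside is at about 67 to 68 mm, so 40 to 41 mm above the wick, taking the wick's height from the text. Depth noise was about 2 mm.
- **Contact:** the force reading is close to the scoop's and beads' weight, with nothing else touching.
- **Stamp:** its pixels are unchanged since the start.
- **Eraser:** its patch of the image changed in brightness by up to 52 levels. I put that down to the arm's shadow, because the arm never came near it, but I did not confirm it.

Two things went differently from the text. The push against the jammed beads reached about 36 N at the wrist, above the 5 to 15 N expected but well under the limit. My two-view triangulation of the handle's centre was off by about 6 pixels, so I used depth readings that agreed between the two wrist views instead.

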